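Slip the ladder panel into the nest box

ROBOT

A 6-joint arm with a two-finger parallel gripper is mounted at the origin on the work surface. World frame = base frame: x ahead of the robot, y to its left, z up, the work surface at z = 0. Lengths are in mm, angles in rad, forces in N, time in s.
With the tool pointing down it reaches from about 400 to 825 mm from the base axis. Payload 7 kg.
Tool frame: the origin (TCP) lies at the very end of the fingers, on their centre line; the grasp point (between the pads) lies 19 mm behind it; z points along the fingers, x is the direction in which the jaws open and shut, and the axes are right-handed (so a half turn about z gives the same grasp; the last joint's range is limited). The gripper opens to 85 mm and grips with 20 to 120 N. Pads are 22 mm wide; open, the fingers measure 114 mm over their backs; the gripper's body (76 mm by 85 mm) begins 54 mm behind the grasp point. The pads swing forward as they close: fully open they stand 13 mm farther back than shut.
Start: joints at [-1.048, 0.359, 0.012, 0, -1.224, -0.288], TCP at [157.012, -656.462, 203.902] pointing down, gripper open.
Joint ranges: [-3.07, 3.07], [-1.43, 2.12], [-1.02, 1.25], [-3.03, 1.67], [-3.05, -0], [-3.03, 3.03]. Speed limits (rad/s): [2.39, 2.39, 3.01, 3.14, 3.14, 3.14].

INTERFACE

Orientations are given as a rotation vector (axis times angle).
In Python, from cell import arm, effector, imaging gives the robot as it stands. Calls block until the motion is done:
- arm.movep(position, orientation): joint-space move of the TCP to a pose.
- arm.line_to(position, feed=150, orientation=None, f_stop=None): straight line of the TCP; orientation=None keeps the orientation; feed is the mean speed in mm/s. With f_stop (N) it stops when the force on the tool has changed by that much, and returns True; else False.
- arm.set_joints(angles): joint-space move.
- effector.gripper_to(opening): finger opening in mm; the grip force is fixed at half the most; returns when the fingers have stopped.
- arm.dwell(seconds).
- arm.solve_ik(position, orientation): joint angles nearest the present ones, or None.
- arm.get_state(): the state.
- imaging.capture(name): name is "side" or "top" or "wrist"; returns (picture, depth): 480x640x3 uint8, blue, green, red; 480x640 float32, mm along the optical axis (not along the pixel's ray), 0 where there is no reading.
- imaging.camera_info(name): a dict with "fx", "fy", "cx", "cy" (pixels), "dist" ([k1, k2, p1, p2, k3] as OpenCV has them; the pictures are not rectified), "T" (4x4, takes a point from camera to world coordinates). Camera axes: x right, y up, looking along -z (the intrinsics and any distortion apply to the point x, -y, -z); pixel columns grow to the right and rows downward; lengths in mm; the calibration is good to about 2 mm. A picture is of the moment at which its call begins: read the wrist's pose just before it. camera_info takes no time and is no camera call; for the wrist camera it gives the pose at the moment of the call.
A pose or a line that the arm cannot do raises arm.MotionError and nothing moves.
- arm.hand_in(): hands the job in, once; it reports no verdict.
The state is a dict: "clock": time; "joint_pos": joint angles; "joint_vel": joint speeds; "tau": joint torques, N m; "ee_pos": TCP position; "ee_rot": TCP orientation; "wrist_force": force on the tool from outside, world axes, zero at the start; "ft_torque": the same for the moment, N m; "opening": finger opening in mm.
Only numpy, scipy, OpenCV 4.12 (cv2) and the standard library are available. Lean on these libraries where they do the work, as an engineer would, in place of code of your own. Each camera call takes 0.05 s, during which the arm holds its last target. There are 200 camera calls.

TASK

The nest box lies on its back, clamped to the bench, and its chicks' ladder is still missing. Take the panel with the three rungs out of the drying rack, pass it edge-first through the clean-out opening so that it slides in under the front board, and leave it lying flat on the inside of the box's back, rungs up. Leave the plain panel in the rack and the other things on the bench where they are.

Things in the scene. Friction and masses are not known exactly. Their poses are not given: they have to be found in the camera images.
- panel_mid (a point): Centre of the loose ladder panel, a light wood board 140 x 100 x 12 mm, about 0.1 kg, standing on end in the rack. Its z: along the 140 mm (up at the start); y: along the 100 mm; x: through the thickness, towards the face with three rungs. Rungs: strips 80 mm long across the width, 7 mm wide, 4 mm proud, at z = -23, -1 and 21 mm from this centre. The top 45 mm is bare on both faces.
- nest_box: Nest box, fixed, on its back. Origin: centre of its underside, at bench level; x from the opening to the roof end, y across, z up. Inside: x -76 to 76 mm, y -59 to 59 mm, floor at z = 12 mm, walls 12 mm thick with tops at z = 67 mm. A roof board closes the far end, x 88 to 102 mm, 180 mm wide, 98 mm high. Four bench dogs, 20 mm thick, 40 mm high, at x = -50 and 30, y = +-83 mm.
- slot (a point): Centre of the nest box's clean-out opening, level with the wall tops (z = 67 mm above the bench); axes as the box's. The opening is 64 mm along x (box x -76 to -12 mm) by 118 mm along y. From its far edge on, box x -12 to 88 mm, a front board 10 mm thick (z 67 to 77 mm) with a round 34 mm entrance hole covers the box, leaving 55 mm of room under it.
- rack: Fixed wooden drying rack, base 150 x 120 x 10 mm; origin: centre of its underside, z up. Two slots along its y: at x = 33 mm (ladder panel, rungs facing the rack's +x) and x = -33 mm (plain panel). Slots are 15 mm wide between cheeks 10 mm thick whose tops are 40 mm above the bench; slot floor 10 mm above the bench.
- plain_mid (a point): Centre of the plain panel, 90 mm tall, 100 mm wide, 12 mm thick, without rungs, standing in the rack's other slot. To be left there.
- screwdriver: Screwdriver lying on the bench, 190 mm long along its x; bystander.
- drill: Cordless drill standing on its battery, 190 mm tall; bystander. Origin under the battery's centre.
- hammer: Hammer lying on the bench, 270 mm long; bystander.
- offcut: Wooden offcut 90 x 45 x 30 mm; bystander. Origin at the centre of its underside.
- star: Painted wooden star, 115 mm across, 25 mm thick, lying flat; bystander.
- glue: Glue bottle, 56 mm thick, 130 mm tall; bystander. Origin at the centre of its underside.
Not all that is in view belongs to the job. Leave any purple look-alike of the part that bears panel_mid alone.

How it is judged (in metres and radians):
On the way:
1. the panel's centre has gone down through the opening, tilted, into the box (x of panel_mid in the frame of nest_box between -0.07 and 0.05 m and y of panel_mid in the frame of nest_box between -0.04 and 0.04 m and z of panel_mid in the frame of nest_box below 0.067 m and angle between panel_mid's own x axis and vertical above 0.12 rad).
At the end, for the whole second after the job is handed in: The ladder panel lies inside the nest box, flat on the inner floor (within 4 degrees and 7 mm of height), rungs up, its centre within 14 mm along and 20 mm across of the box's centre, released; nothing else was moved (x of panel_mid in the frame of nest_box between -0.014 and 0.014 m and y of panel_mid in the frame of nest_box between -0.02 and 0.02 m and z of panel_mid in the frame of nest_box between 0.01 and 0.025 m and angle between panel_mid's own x axis and vertical below 0.07 rad); the robot touches nothing.
It fails at once if the plain panel moved by more than 30 mm (distance of plain_mid from where it was at the start of the episode above 0.03 m).
It fails at once if a bystander on the bench moved by more than 30 mm (distance of any of screwdriver, drill, hammer, offcut, star, glue from where it was at the start of the episode above 0.03 m).
It also fails if it takes over 61 s, if anything falls off the work surface, if the arm or the gripper's body presses on something with over 40 N, if the wrist force passes 120 N, or if a joint passes its speed limit or range.

## Working session

There is one attempt and no reset: what is moved stays moved. The work goes in short steps, each a Python script; the robot and the scene stay as the last script left them, time stands still between calls to the robot, and variables do not carry over. Pictures are saved under pics/ and viewed, about 8 in all and at most 12, crops included, and the job is handed in when it is done.

```bash
ls; mkdir -p pics; python3 - <<'E'
from cell import arm, effector, imaging
import cv2,numpy as np
for n in ("top","side"):
    p,d=imaging.capture(n); cv2.imwrite(f"pics/{n}0.png",p); np.save(f"pics/{n}0.npy",d)
    i=imaging.camera_info(n); print(n,{k:np.round(v,3).tolist() for k,v in i.items()}, (d>0).mean())
print(arm.get_state()["clock"],arm.get_state()["ee_rot"])
E
```

```text
pics
top {'fx': 594.867, 'fy': 594.867, 'cx': 310.191, 'cy': 238.261, 'dist': [-0.027, 0.0, 0.0, 0.0, 0.0], 'T': [[-0.006, 0.989, -0.147, 281.824], [-1.0, -0.006, 0.002, -2.294], [0.001, 0.147, 0.989, 1676.224], [0.0, 0.0, 0.0, 1.0]]} 0.9960384114583334
side {'fx': 563.544, 'fy': 563.544, 'cx': 314.606, 'cy': 235.178, 'dist': [-0.01, 0.0, 0.0, 0.0, 0.0], 'T': [[-0.885, 0.239, -0.398, -154.755], [-0.465, -0.471, 0.75, 1253.937], [-0.008, 0.849, 0.528, 949.4], [0.0, 0.0, 0.0, 1.0]]} 0.9842350260416667
0.1 [-1.94540730e+00 -2.46524784e+00 -1.26666401e-03]
```

View pics/top0.png

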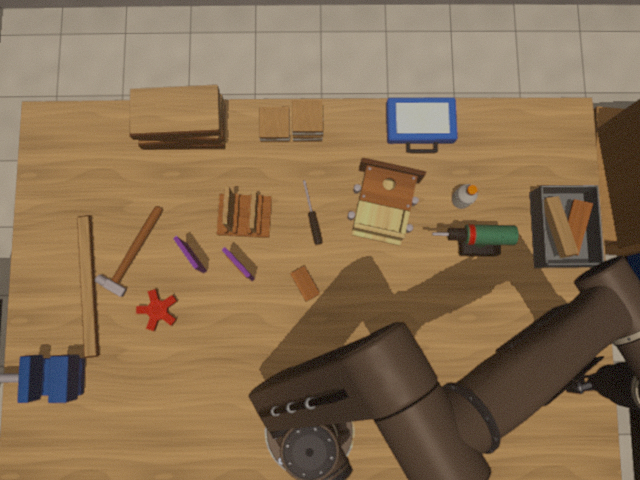

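View pics/side0.png

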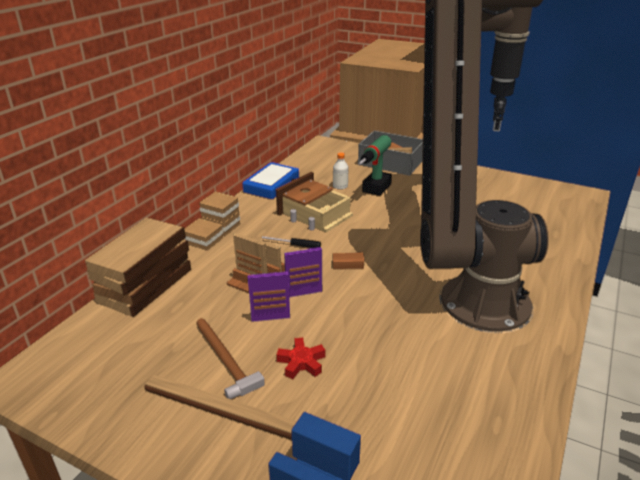

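The top view shows the rack at (245,215), with the ladder panel in its left slot near (228,205) and the rungs facing world +y. The box is at (388,205), with its opening towards the robot and its roof at the top near (392,170). Two purple look-alikes stand at (190,253) and (237,263). The side view confirms that the rungs face its camera. I'll localise both roughly, then look closer with the wrist camera.

```bash
cat > h.py <<'E'
from cell import arm, effector, imaging
import cv2,numpy as np
from scipy.spatial.transform import Rotation as R
def ray(i,uv):
    K=np.array([[i["fx"],0,i["cx"]],[0,i["fy"],i["cy"]],[0,0,1]])
    q=cv2.undistortPoints(np.array(uv,float).reshape(-1,1,2),K,np.array(i["dist"],float)).reshape(-1,2)
    T=np.array(i["T"]); d=np.c_[q[:,0],-q[:,1],-np.ones(len(q))]@T[:3,:3].T
    return T[:3,3],d          # |d| scaled so that depth multiplies d
def onplane(i,uv,z):
    o,d=ray(i,uv); return o+d*((z-o[2])/d[:,2])[:,None]
def cloud(i,dep):
    v,u=np.mgrid[:480,:640]; o,d=ray(i,np.c_[u.ravel(),v.ravel()])
    return (o+d*dep.ravel()[:,None]).reshape(480,640,3)
def rv(zdir,xdir):
    z=np.array(zdir,float); z/=np.linalg.norm(z); x=np.array(xdir,float); x-=z*(x@z); x/=np.linalg.norm(x)
    return R.from_matrix(np.c_[x,np.cross(z,x),z]).as_rotvec()
E
python3 - <<'E'
from h import *
i=imaging.camera_info("top"); d=np.load("pics/top0.npy"); P=cloud(i,d)
for n,(u,v) in dict(ladder_top=(229,190),plain=(259,205),boxfloor=(380,222),frontb=(385,185),drill=(490,235),purple=(237,263),purple2=(190,253),rackbase=(243,230)).items(): print(n,P[v,u].round())
a,b=430,300
print(onplane(i,[[388,185],[383,222],[245,215]],70).round())
for p,z in (([640,70,330],0),([690,270,400],0),([640,-110,330],0),([570,-110,400],0)):
    for x in ([1,0,0],[0,1,0],[0,-1,0]):
        q=arm.solve_ik(p,rv([0,0,-1],x)); print(p,x,None if q is None else np.round(q,2))
w=imaging.camera_info("wrist"); s=arm.get_state(); Rt=R.from_rotvec(s["ee_rot"]).as_matrix()
T=np.array(w["T"]); print("cam in tool",(Rt.T@(T[:3,3]-s["ee_pos"])).round(),"axes",(Rt.T@T[:3,:3]).round(2).tolist(),w["fx"])
p=cv2.imread("pics/top0.png")[140:300,160:540]; cv2.imwrite("pics/topc.png",cv2.resize(p,None,fx=2.1,fy=2.1,interpolation=cv2.INTER_CUBIC))
E
```

```text
ladder_top [640. 208. 139.]
plain [620. 137.  40.]
boxfloor [ 574. -205.   12.]
frontb [ 684. -223.    5.]
drill [ 508. -461.  193.]
purple [446. 184. 143.]
purple2 [477. 314. 108.]
rackbase [554. 185.   9.]
[[ 668. -222.   70.]
 [ 564. -206.   70.]
 [ 586.  173.   70.]]
[640, 70, 330] [1, 0, 0] [ 0.41  0.26  0.15  0.   -1.46  2.73]
[640, 70, 330] [0, 1, 0] [ 0.41  0.26  0.15  0.   -1.46 -1.98]
[640, 70, 330] [0, -1, 0] [ 0.41  0.26  0.15  0.   -1.46  1.16]
[690, 270, 400] [1, 0, 0] [ 0.63  0.44  0.56  0.   -1.69  2.51]
[690, 270, 400] [0, 1, 0] [ 0.63  0.44  0.56  0.   -1.69 -2.21]
[690, 270, 400] [0, -1, 0] [ 0.63  0.44  0.56  0.   -1.69  0.94]
[640, -110, 330] [1, 0, 0] [ 0.13  0.27  0.16  0.   -1.47  3.01]
[640, -110, 330] [0, 1, 0] [ 0.13  0.27  0.16  0.   -1.47 -1.7 ]
[640, -110, 330] [0, -1, 0] [ 0.13  0.27  0.16  0.   -1.47  1.44]
[570, -110, 400] [1, 0, 0] [ 0.15  0.14  0.15  0.   -1.58  3.  ]
[570, -110, 400] [0, 1, 0] [ 0.15  0.14  0.15  0.   -1.58 -1.72]
[570, -110, 400] [0, -1, 0] [ 0.15  0.14  0.15  0.   -1.58  1.42]
cam in tool [  -0.  -73. -169.] axes [[1.0, 0.0, -0.0], [0.0, -0.96, -0.29], [-0.0, 0.29, -0.96]] 357.2115934949599
```

```bash
python3 - <<'E'
from h import *
import json
for n,p,x in (("wb",[615,-250,290],[-1,0,0]),("wr",[620,180,290],[0,-1,0])):
    arm.movep(p,rv([0,0,-1],x)); arm.dwell(.3)
    i=imaging.camera_info("wrist"); pic,d=imaging.capture("wrist")
    cv2.imwrite(f"pics/{n}.png",pic); np.save(f"pics/{n}.npy",d)
    json.dump({k:np.array(v).tolist() for k,v in i.items()},open(f"pics/{n}.json","w"))
print(arm.get_state()["clock"],arm.get_state()["joint_pos"])
E
```

```text
4.5917 [ 5.83353523e-01  2.71300109e-01  8.09898835e-02  1.22701543e-05
 -1.38047578e+00  9.86519291e-01]
```

View pics/wb.png

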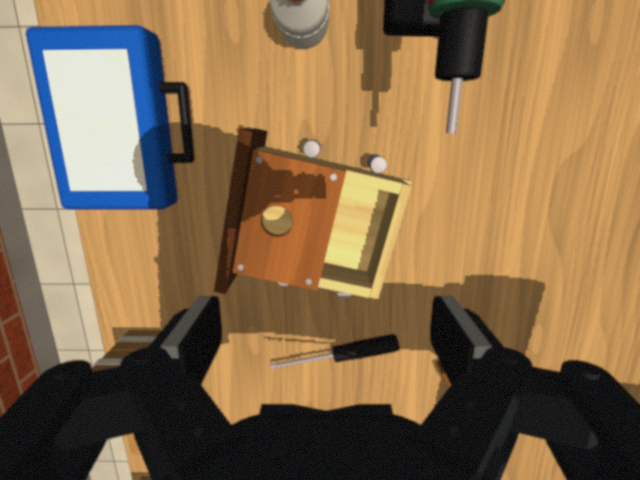

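View pics/wr.png

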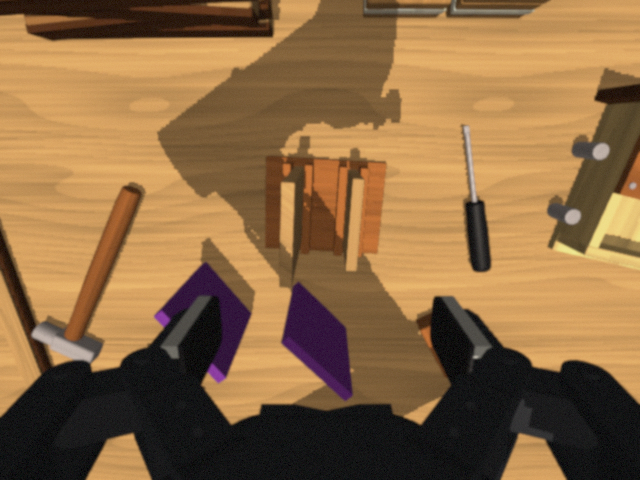

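The box view shows the wall-top outer corners near (409,181) and (377,297), and the front board from about (256,150) to (344,170) and (320,288). The rack view shows the ladder-panel top strip at about (288,182)-(285,285) and the plain panel at (355,178)-(352,270). I'll fit both from the depth points at their known heights.

```bash
cat > meas.py <<'E'
from h import *
import json
def load(n): return json.load(open(f"pics/{n}.json")),np.load(f"pics/{n}.npy"),cv2.imread(f"pics/{n}.png")
def rect(P,m,lo,hi,box):
    z=P[...,2]; k=m&(z>lo)&(z<hi)&(P[...,0]>box[0])&(P[...,0]<box[1])&(P[...,1]>box[2])&(P[...,1]<box[3])
    k=cv2.morphologyEx(k.astype(np.uint8),cv2.MORPH_OPEN,np.ones((2,2))).astype(bool)
    q=P[k]; 
    if len(q)<20: return len(q)
    r=cv2.minAreaRect(q[:,:2].astype(np.float32))
    return len(q),np.round(np.median(q[:,2]),1),np.round(r[0],1),np.round(r[1],1),round(r[2],1),np.round(cv2.boxPoints(r),1).tolist()
E
python3 - <<'E'
from meas import *
i,d,p=load("wr"); P=cloud(i,d); m=d>0
B=[480,720,100,280]
for n,lo,hi,b in (("ladder top",143,158,B),("ladder strip>115",112,158,B),("plain top",94,107,[480,720,100,180]),("cheeks",35,45,B),("base",5,15,B)): print(n,rect(P,m,lo,hi,b))
for u,v in ((288,190),(288,230),(288,260),(285,280),(355,200),(355,265)): print(u,v,P[v,u].round(1))
i,d,p=load("wb"); P=cloud(i,d); m=d>0
B=[480,760,-330,-110]
for n,lo,hi,b in (("frontboard",73,80,B),("walltops+board",62,80,B),("roof",92,104,B),("floor",9,17,[500,620,-260,-150])): print(n,rect(P,m,lo,hi,b))
for u,v in ((409,181),(377,297),(344,170),(320,288)): print(u,v,onplane(i,[[u,v]],67).round(1),onplane(i,[[u,v]],77).round(1),P[v,u].round(1))
E
```

```text
ladder top (1448, np.float64(149.5), array([586.8, 216.7]), array([ 27.2, 223.3]), 77.4, [[474.8999938964844, 227.8000030517578], [692.7999877929688, 179.10000610351562], [698.7000122070312, 205.6999969482422], [480.79998779296875, 254.39999389648438]])
ladder strip>115 (2021, np.float64(149.0), array([539.8, 216.7]), array([ 34.5, 313.9]), 81.0, [[382.1000061035156, 224.1999969482422], [692.2000122070312, 175.1999969482422], [697.5999755859375, 209.1999969482422], [387.5, 258.20001220703125]])
plain top (1088, np.float64(99.5), array([599.3, 147.2]), array([194.2,  35.9]), 8.4, [[500.6000061035156, 150.8000030517578], [505.8999938964844, 115.30000305175781], [698.0, 143.60000610351562], [692.7999877929688, 179.10000610351562]])
cheeks (2022, np.float64(39.4), array([587.2, 174.9]), array([211.4, 104.5]), 2.4, [[479.29998779296875, 222.60000610351562], [483.79998779296875, 118.19999694824219], [695.0, 127.19999694824219], [690.5999755859375, 231.60000610351562]])
base (5580, np.float64(9.7), array([585.1, 181.2]), array([152.4, 215.3]), 86.5, [[473.0, 111.69999694824219], [687.900024
[... 793 characters left out ...]
array([271.8,  70.4]), 57.9, [[614.5, -323.3999938964844], [674.2000122070312, -360.79998779296875], [818.5, -130.39999389648438], [758.7999877929688, -93.0]])
floor (3644, np.float64(11.6), array([ 559.5, -235.9]), array([174.5, 110.8]), 89.8, [[503.70001220703125, -323.0], [614.5, -323.3999938964844], [615.2000122070312, -148.89999389648438], [504.3999938964844, -148.5]])
409 181 [[ 522.6 -268.2   67. ]] [[ 525.  -269.6   77. ]] [ 509.5 -260.3   11. ]
377 297 [[ 552.2 -128.1   67. ]] [[ 553.8 -133.    77. ]] [ 552.2 -127.9   66.7]
344 170 [[ 594.2 -280.2   67. ]] [[ 594.7 -281.3   77. ]] [ 594.2 -280.3   68.3]
320 288 [[ 621.1 -140.1   67. ]] [[ 621.  -144.8   77. ]] [ 622.3 -108.8   -0. ]
```

```bash
python3 - <<'E'
from meas import *
def comp(P,k,seed,er=0):
    k=k.astype(np.uint8); k=cv2.morphologyEx(k,cv2.MORPH_OPEN,np.ones((3,3)))
    n,l=cv2.connectedComponents(k); c=l[seed[1],seed[0]]; m=(l==c) if c else k*0>1
    return m
def fit(P,i,m,z):
    c=max(cv2.findContours(m.astype(np.uint8),cv2.RETR_EXTERNAL,cv2.CHAIN_APPROX_NONE)[0],key=len).reshape(-1,2)
    q=onplane(i,c,z)[:,:2].astype(np.float32); r=cv2.minAreaRect(q)
    return m.sum(),np.round(r[0],1),np.round(r[1],1),round(r[2],1),np.round(cv2.boxPoints(r),1).tolist()
i,d,p=load("wr"); P=cloud(i,d); z=P[...,2]
m=comp(P,abs(z-150)<8,(288,230)); print("ladder",fit(P,i,m,150)); vis=p.copy(); vis[m]=(0,255,0)
m=comp(P,abs(z-100)<8,(355,230)); print("plain",fit(P,i,m,100)); vis[m]=(255,255,0)
i,d,p2=load("wb"); P=cloud(i,d); z=P[...,2]; vis2=p2.copy()
m=comp(P,abs(z-77)<5,(300,240)); print("front",fit(P,i,m,77)); vis2[m]=(0,255,0)
m=comp(P,abs(z-67)<4.5,(393,240)); print("walls",fit(P,i,m,67)); vis2[m]=(255,255,0)
m=comp(P,abs(z-12)<5,(360,215)); print("floor",fit(P,i,m,12)); vis2[m]=(255,0,255)
cv2.imwrite("pics/vis.png",np.hstack([cv2.resize(vis[130:310,200:440],None,fx=1.6,fy=1.6),cv2.resize(vis2[130:310,200:440],None,fx=1.6,fy=1.6)]))
E
```

```text
ladder (np.int64(1457), array([599. , 214.9]), array([ 12.4, 100.5]), 86.6, [[548.4000244140625, 211.6999969482422], [648.7999877929688, 205.6999969482422], [649.5, 218.10000610351562], [549.2000122070312, 224.10000610351562]])
plain (np.int64(1100), array([595.2, 149.8]), array([12.5, 99.8]), 86.6, [[545.0, 146.5], [644.7000122070312, 140.60000610351562], [645.4000244140625, 153.10000610351562], [545.7999877929688, 159.0]])
front (np.int64(10596), array([ 658. , -222.8]), array([142.5, 101.1]), 76.9, [[592.5999755859375, -280.70001220703125], [691.0999755859375, -303.70001220703125], [723.4000244140625, -164.89999389648438], [624.9000244140625, -141.89999389648438]])
walls (np.int64(2420), array([ 571.5, -202.5]), array([142.3,  74.7]), 76.9, [[519.0, -263.3999938964844], [591.7000122070312, -280.29998779296875], [624.0, -141.6999969482422], [551.2999877929688, -124.80000305175781]])
floor (np.int64(3842), array([ 575.4, -198.6]), array([113.1,  60.2]), 76.9, [[533.2000122070312, -246.8000030517578], [591.7999877929688, -260.5], [617.5, -150.39999389648438], [558.9000244140625, -136.6999969482422]])
```

View pics/vis.png

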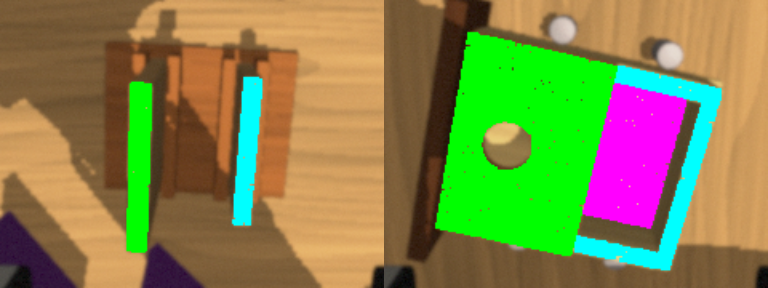

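The fits match the known sizes. The box origin is (620.6,-214.0) with yaw -13.1°, and the ladder-panel top centre is (599,215) at z=150. I'll check IK for the tilted poses, then grasp.

```bash
cat >> h.py <<'E'
BO=np.array([620.6,-214.0,0]); yw=np.radians(-13.1)
BX=np.array([np.cos(yw),np.sin(yw),0]); BY=np.array([-np.sin(yw),np.cos(yw),0]); Z=np.array([0,0,1.])
def bx(x,y,z): return BO+x*BX+y*BY+z*Z
def pose(xl,zl,adeg,y=0):   # lead-edge centre in box frame, panel pitch -> TCP pose
    a=np.radians(adeg); zd=np.cos(a)*BX-np.sin(a)*Z; px=np.sin(a)*BX+np.cos(a)*Z
    return bx(xl,y,zl)-109*zd, rv(zd,-px)
WP=[(-45,140,75),(-45,95,60),(-22,45,60),(0,30,50),(20,21,40)]
E
python3 - <<'E'
from h import *
for w in WP: 
    p,r=pose(*w); q=arm.solve_ik(p,r); print(w,p.round(),None if q is None else np.round(q,2))
n=[-.0597,-.998,0]; r=rv([0,0,-1],n)
print([None if (q:=arm.solve_ik([599,214.9,z],r)) is None else np.round(q,2) for z in (119,330)])
effector.gripper_to(60)
arm.movep([599,214.9,190],r)
print(arm.line_to([599,214.9,119],feed=80,f_stop=10))
effector.gripper_to(0); s=arm.get_state(); print("open",s["opening"],s["wrist_force"],s["ee_pos"])
arm.line_to([599,214.9,325],feed=120); s=arm.get_state(); print("open",s["opening"],s["wrist_force"],s["clock"])
E
```

```text
(-45, 140, 75) [ 549. -197.  245.] [ 0.04  0.01 -0.39  0.09 -0.91 -0.31]
(-45, 95, 60) [ 524. -191.  189.] [ 0.08 -0.13 -0.9   0.47 -0.33 -0.72]
(-22, 45, 60) [ 546. -197.  139.] None
(0, 30, 50) [ 552. -198.  113.] None
(20, 21, 40) [ 559. -200.   91.] [-0.47  0.11 -0.6  -1.57 -0.18  1.73]
[array([ 0.65,  0.36, -0.19,  0.  , -1.02,  0.86]), array([ 0.65,  0.25,  0.13,  0.  , -1.46,  0.86])]
False
open 9.128882519144991 [-0.26808545  0.81615922  4.35747452] [599.35649362 215.04919124 119.525632  ]
open 9.110402930411706 [-0.00117138 -0.14376476 -1.16179136] 8.9
```

The panel is held, with the wrist reading about its weight. Some of the tilted poses have no IK solution, so I'll map which ones are feasible (solving costs no robot time).

```bash
python3 - <<'E'
from h import *
f=lambda q: "None" if q is None else str(np.round(q,2))
for a in (75,65,60,55,50,45,40,35,30):
    for xl,zl in ((-45,140),(-30,90),(-22,45),(0,30),(20,21)):
        p,r=pose(xl,zl,a); q=arm.solve_ik(p,r); print(a,xl,zl,f(q))
E
```

```text
75 -45 140 [ 0.04  0.01 -0.39  0.09 -0.91 -0.31]
75 -30 90 [ 0.03  0.08 -0.44  0.09 -0.8  -0.31]
75 -22 45 [ 0.02  0.13 -0.5   0.1  -0.69 -0.32]
75 0 30 [ 0.01  0.18 -0.47  0.1  -0.66 -0.31]
75 20 21 [ 0.    0.23 -0.44  0.1  -0.65 -0.3 ]
65 -45 140 [ 0.09 -0.12 -0.64  0.22 -0.64 -0.47]
65 -30 90 [ 0.07 -0.04 -0.71  0.26 -0.5  -0.51]
65 -22 45 [ 0.05  0.03 -0.79  0.35 -0.35 -0.58]
65 0 30 [ 0.03  0.08 -0.78  0.37 -0.31 -0.59]
65 20 21 [ 0.02  0.13 -0.75  0.38 -0.28 -0.59]
60 -45 140 [ 0.11 -0.18 -0.79  0.35 -0.49 -0.61]
60 -30 90 [ 0.06 -0.09 -0.88  0.49 -0.31 -0.72]
60 -22 45 None
60 0 30 None
60 20 21 None
55 -45 140 [ 0.07 -0.23 -0.96  0.6  -0.31 -0.83]
55 -30 90 None
55 -22 45 None
55 0 30 None
55 20 21 None
50 -45 140 None
50 -30 90 None
50 -22 45 None
50 0 30 None
50 20 21 None
45 -45 140 None
45 -30 90 None
45 -22 45 None
45 0 30 None
45 20 21 None
40 -45 140 None
40 -30 90 None
40 -22 45 None
40 0 30 [-0.4   0.06 -0.63 -1.45 -0.13  1.56]
40 20 21 [-0.47  0.11 -0.6  -1.57 -0.18  1.73]
35 -45 140 None
35 -30 90 [-0.36 -0.11 -0.7  -1.36 -0.11  1.43]
35 -22 45 [-0.76  0.05 -0.75 -1.83 -0.44  2.18]
35 0 30 [-0.8   0.14 -0.75 -1.95 -0.5   2.34]
35 20 21 [-0.8   0.19 -0.74 -2.01 -0.52  2.43]
30 -45 140 [-0.45 -0.23 -0.73 -1.41 -0.19  1.52]
30 -30 90 [-0.84 -0.03 -0.8  -1.83 -0.54  2.21]
30 -22 45 [-1.01  0.19 -0.89 -2.03 -0.75  2.63]
30 0 30 [-1.01  0.29 -0.89 -2.12 -0.8   2.76]
30 20 21 [-0.99  0.34 -0.88 -2.18 -0.82  2.81]
```

```bash
python3 - <<'E'
from h import *
f=lambda q: "None" if q is None else str(np.round(q,2))
for a in (38,35,32,28):
    c,s_=np.cos(np.radians(a)),np.sin(np.radians(a))
    for s in (15,50,100,130,160,200):
        q=arm.solve_ik(*pose(30-s*c,22+s*s_,a)); print(a,s,f(q))
for a in (35,25,15,0):
    for xl,zl in ((0,150),(0,250),(50,300),(100,300),(100,400)): print(a,xl,zl,f(arm.solve_ik(*pose(xl,zl,a))))
E
```

```text
38 15 [-0.58  0.1  -0.64 -1.73 -0.28  1.96]
38 50 [-0.42 -0.   -0.66 -1.46 -0.15  1.58]
38 100 None
38 130 None
38 160 None
38 200 None
35 15 [-0.77  0.15 -0.72 -1.96 -0.48  2.34]
35 50 [-0.72  0.05 -0.73 -1.81 -0.41  2.12]
35 100 [-0.52 -0.12 -0.74 -1.51 -0.24  1.68]
35 130 None
35 160 None
35 200 None
32 15 [-0.9   0.23 -0.81 -2.09 -0.66  2.6 ]
32 50 [-0.89  0.12 -0.81 -1.97 -0.6   2.44]
32 100 [-0.82 -0.06 -0.81 -1.76 -0.51  2.14]
32 130 [-0.73 -0.17 -0.81 -1.62 -0.42  1.91]
32 160 [-0.31 -0.31 -0.85 -1.26 -0.07  1.3 ]
32 200 None
28 15 [-1.04  0.38 -0.91 -2.19 -0.91  2.89]
28 50 [-1.07  0.28 -0.93 -2.09 -0.87  2.78]
28 100 [-1.09  0.1  -0.93 -1.92 -0.79  2.55]
28 130 [-1.08 -0.03 -0.92 -1.8  -0.75  2.38]
28 160 [-1.05 -0.16 -0.91 -1.68 -0.71  2.18]
28 200 [-0.96 -0.34 -0.91 -1.5  -0.63  1.88]
35 0 150 None
35 0 250 None
35 50 300 None
35 100 300 None
35 100 400 [-0.04 -0.27 -0.74  0.83 -0.21 -0.92]
25 0 150 [-0.82 -0.09 -0.76 -1.83 -0.55  2.15]
25 0 250 None
25 50 300 None
25 100 300 None
25 100 400 [-3.03 -1.42 -0.44 -2.57 -2.54  0.34]
15 0 150 [-1.2   0.3  -0.99 -2.09 -1.16  2.89]
15 0 250 [-0.93 -0.21 -0.78 -1.85 -0.71  2.15]
15 50 300 [-0.71 -0.23 -0.63 -1.77 -0.48  1.93]
15 100 300 [-0.69 -0.13 -0.57 -1.87 -0.47  2.03]
15 100 400 None
0 0 150 None
0 0 250 None
0 50 300 [-1.14  0.21 -0.94 -2.19 -1.32  2.8 ]
0 100 300 [-1.03  0.26 -0.88 -2.29 -1.27  2.82]
0 100 400 [-0.94 -0.1  -0.71 -2.16 -0.9   2.4 ]
```

A 65° insertion is reachable, while everything between 40° and 60° is not. The new plan is to insert at 65°, open slightly and back the lower finger off so the panel lies down onto the near wall. Then I'll push it forward behind a rung with a steep tool.

```bash
cat >> h.py <<'E'
def tpose(x,z,adeg,y=0):
    a=np.radians(adeg); zd=np.cos(a)*BX-np.sin(a)*Z; px=np.sin(a)*BX+np.cos(a)*Z
    return bx(x,y,z),rv(zd,-px)
E
python3 - <<'E'
from h import *
f=lambda q: "None" if q is None else str(np.round(q,2))
for x,z,a in ((-60,325,85),(-115,119,65),(-115,119,70),(-130,119,75),(-130,220,80),(-50,70,80),(-20,60,85)): print(x,z,a,f(arm.solve_ik(*tpose(x,z,a))))
p,r=tpose(-60,325,85); arm.movep(p,r); print("open",arm.get_state()["opening"])
for w in ((-45,120,75),(-45,95,65)):
    p,r=pose(*w); arm.line_to(p,feed=100,orientation=r)
arm.dwell(.3); s=arm.get_state(); print(s["clock"],s["wrist_force"],s["opening"],s["joint_pos"].round(2) if hasattr(s["joint_pos"],"round") else s["joint_pos"])
i=imaging.camera_info("wrist"); w,_=imaging.capture("wrist"); sd,_=imaging.capture("side")
cv2.imwrite("pics/ins.png",np.hstack([cv2.resize(w,(400,300)),cv2.resize(sd[130:280,240:440],(400,300))]))
E
```

```text
-60 325 85 [-0.    0.12 -0.05  0.02 -1.32 -0.23]
-115 119 65 [ 0.05 -0.02 -0.96  0.51 -0.24 -0.75]
-115 119 70 [ 0.08  0.02 -0.8   0.25 -0.43 -0.52]
-130 119 75 [ 0.07  0.03 -0.71  0.14 -0.58 -0.41]
-130 220 80 [ 0.05 -0.01 -0.45  0.06 -0.97 -0.31]
-50 70 80 [ 0.01  0.27 -0.5   0.07 -0.63 -0.29]
-20 60 85 [-0.02  0.37 -0.35  0.03 -0.77 -0.23]
open 9.075809486375592
12.4083 [-0.24053717 -0.50839936 -1.08987249] 8.791755828267549 [ 0.08 -0.08 -0.73  0.27 -0.52 -0.52]
```

View pics/ins.png

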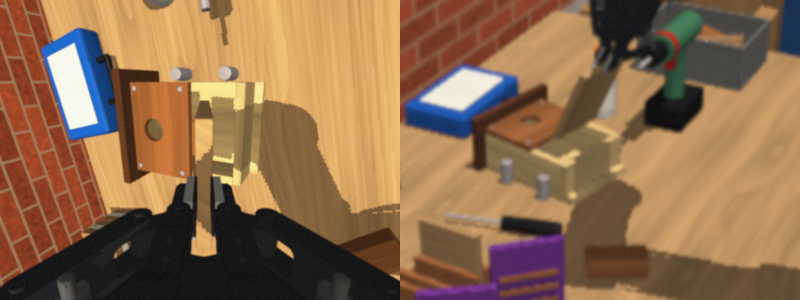

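The left half (wrist) shows the panel in the jaws near (203,220), in line with the opening at (210,130). The right half (side) shows it held tilted above the opening at about (590,105). Inserting now.

```bash
python3 - <<'E'
from h import *
def st(n): s=arm.get_state(); print(n,round(s["clock"],2),np.round(s["wrist_force"],1),round(s["opening"],1),np.round(s["ee_pos"],1))
for w in ((-27,52,65),(-9,22,65)):
    p,r=pose(*w); print(arm.line_to(p,feed=60,orientation=r,f_stop=8)); st("ins")
effector.gripper_to(30); arm.dwell(.3); st("rel")
p0=arm.get_state()["ee_pos"]; x0=float((np.array(p0)-BO)@BX); z0=p0[2]
for x,z,a in ((x0-25,z0,68),(-100,z0,72),(-135,z0,75)):
    p,r=tpose(x,z,a); print(arm.line_to(p,feed=50,orientation=r,f_stop=10)); st("back")
arm.dwell(.3)
p,r=tpose(-150,300,85); arm.line_to(p,feed=150,orientation=r); st("up")
w,dw=imaging.capture("wrist"); sd,_=imaging.capture("side")
cv2.imwrite("pics/rel.png",np.hstack([cv2.resize(w,(400,300)),cv2.resize(sd[130:280,240:440],(400,300))]))
E
```

```text
False
ins 13.43 [-0.7  1.  -0.5] 9.1 [ 549.6 -197.5  151.1]
False
ins 14.17 [-0.2 -0.2 -0.4] 9.3 [ 566.9 -201.6  120.7]
rel 14.8 [ 0.8 -0.1 -0.8] 30.0 [ 567.  -201.5  120.9]
False
back 15.45 [-0.6 -1.  -1.1] 30.1 [ 542.9 -195.8  120.9]
False
back 16.0 [-0.1  0.6 -1. ] 30.1 [ 523.3 -191.4  120.8]
False
back 16.85 [ 0.1 -0.5 -0.6] 29.6 [ 489.3 -183.4  121. ]
up 18.5 [-0.8  0.1 -1. ] 30.2 [ 474.  -179.9  299.2]
```

View pics/rel.png

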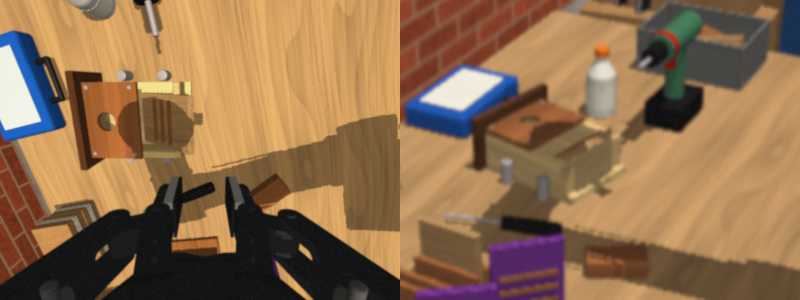

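The panel now leans in the box with its rungs up (wrist crop, about (165,120)), and its rear end rests on the near wall. I'll measure its profile in the box frame.

```bash
cat >> h.py <<'E'
def prof():
    i=imaging.camera_info("wrist"); w,d=imaging.capture("wrist"); P=cloud(i,d)-BO
    X,Y,H=P@BX,P@BY,P[...,2]; ok=d>0
    for y in (-35,0,35):
        print("y",y,[(x,round(float(np.median(H[k])),1)) for x in range(-120,0,6) if (k:=ok&(abs(X-x)<2)&(abs(Y-y)<5)).sum()>2])
    return w,X,Y,H,ok
E
python3 - <<'E'
from h import *
w,X,Y,H,ok=prof()
k=ok&(X<-88)&(X>-130)&(abs(Y)<70)&(H>50)
if k.sum()>5: print("overhang",X[k].min().round(1),np.percentile(Y[k],[1,99]).round(1),np.percentile(H[k],[5,95]).round(1))
E
```

```text
y -35 [(-120, -0.1), (-114, 101.6), (-108, 106.6), (-102, 102.6), (-96, 97.6), (-90, 92.6), (-84, 88.6), (-78, 83.4), (-72, 82.1), (-66, 79.7), (-60, 68.8), (-54, 68.4), (-48, 59.2), (-42, 54.4), (-36, 54.6), (-30, 43.6), (-24, 39.9), (-18, 34.6), (-12, 71.8), (-6, 75.6)]
y 0 [(-120, 385.9), (-114, 406.7), (-108, 106.6), (-102, 103.0), (-96, 97.8), (-90, 93.1), (-84, 88.2), (-78, 83.8), (-72, 82.3), (-66, 79.1), (-60, 68.2), (-54, 68.5), (-48, 58.5), (-42, 54.1), (-36, 54.6), (-30, 43.6), (-24, 39.5), (-18, 35.0), (-12, 70.7), (-6, 75.7)]
y 35 [(-120, -0.4), (-114, 101.6), (-108, 106.1), (-102, 102.7), (-96, 98.1), (-90, 93.0), (-84, 87.8), (-78, 83.8), (-72, 82.6), (-66, 79.6), (-60, 68.7), (-54, 68.2), (-48, 58.0), (-42, 54.0), (-36, 54.3), (-30, 43.1), (-24, 40.0), (-18, 34.7), (-12, 71.0), (-6, 75.7)]
overhang -130.0 [-44.3  40.2] [101.3 421.2]
```

The panel slopes at 39°, with its lead edge near box x=-6 and its rear end near (-112,103). It is square in the box (same profile at y=-35, 0 and 35). I'll push its end face along the panel with closed fingers turned 90°, following the path the end takes while it slides over the wall edge.

```bash
cat >> h.py <<'E'
def cpose(cx,cz,adeg=80,y=0,h=11):  # front-lower corner of closed fingers at (cx,cz); jaws across the box
    a=np.radians(adeg); zd=np.cos(a)*BX-np.sin(a)*Z; px=np.sin(a)*BX+np.cos(a)*Z
    return bx(cx,y,cz)-h*px, rv(zd,BY)
def endpt(xl,up=0):
    b=np.arctan2(55,xl+76); return np.array([xl-140*np.cos(b)+6*np.sin(b),12+140*np.sin(b)+6*np.cos(b)+up])
def st(n): s=arm.get_state(); print(n,round(s["clock"],2),np.round(s["wrist_force"],1),round(s["opening"],1),np.round(s["ee_pos"],1))
E
python3 - <<'E'
from h import *
effector.gripper_to(0)
p,r=cpose(-135,160); q=arm.solve_ik(p,r); print(q)
arm.movep(p,r)
e=endpt(-6); b=np.radians(39)
p,r=cpose(e[0]-12*np.cos(b),e[1]+12*np.sin(b)); print(arm.line_to(p,feed=80,orientation=r,f_stop=10)); st("start")
for xl in range(-4,49,4):
    e=endpt(xl,0 if xl<25 else (xl-25)*.06); p,r=cpose(*e)
    hit=arm.line_to(p,feed=40,f_stop=15)
    if hit: break
st(f"xl{xl} {hit}")
E
```

```text
[ 0.06457764  0.01187637 -0.58000978  0.06916153 -0.8128804  -1.90738543]
False
start 21.27 [-0.6  0.5  0.4] 0.1 [ 491.7 -184.   109.1]
xl48 False 25.02 [-0.5  0.4 -0.7] 0.5 [ 534.7 -194.    73.6]
```

```bash
python3 - <<'E'
from h import *
for c in ((-75,75),(-68,74.5)):
    p,r=cpose(*c); print(arm.line_to(p,feed=40,f_stop=12)); st("push")
arm.dwell(.3)
p,r=cpose(-110,110); arm.line_to(p,feed=100)
p,r=tpose(-150,300,85); arm.movep(p,r); st("up")
w,X,Y,H,ok=prof(); sd,_=imaging.capture("side")
cv2.imwrite("pics/push.png",np.hstack([cv2.resize(w,(400,300)),cv2.resize(sd[130:280,240:440],(400,300))]))
E
```

```text
False
push 25.27 [-1.3  0.1  0.1] 0.1 [ 537.1 -194.6   73.1]
False
push 25.59 [-0.   0.6 -0.1] -0.1 [ 544.1 -196.2   72.5]
up 28.03 [ 0.2  0.6 -0.8] 0.3 [ 474.4 -180.   299.1]
y -35 [(-120, -0.5), (-114, -0.9), (-108, 91.3), (-102, 96.0), (-96, 94.2), (-90, 90.5), (-84, 86.2), (-78, 82.0), (-72, 78.0), (-66, 75.1), (-60, 74.6), (-54, 65.9), (-48, 62.9), (-42, 62.5), (-36, 53.9), (-30, 50.6), (-24, 51.0), (-18, 41.7), (-12, 70.7), (-6, 75.7)]
y 0 [(-120, 406.0), (-114, 415.9), (-108, 91.8), (-102, 53.2), (-96, 93.9), (-90, 90.4), (-84, 86.5), (-78, 81.5), (-72, 78.2), (-66, 75.2), (-60, 74.9), (-54, 66.3), (-48, 62.7), (-42, 62.6), (-36, 53.6), (-30, 50.3), (-24, 50.7), (-18, 41.3), (-12, 70.6), (-6, 75.2)]
y 35 [(-120, -0.4), (-114, -0.9), (-108, 92.0), (-102, 12.6), (-96, 94.1), (-90, 90.1), (-84, 85.9), (-78, 81.7), (-72, 77.6), (-66, 75.3), (-60, 75.1), (-54, 66.4), (-48, 62.9), (-42, 62.3), (-36, 53.7), (-30, 50.6), (-24, 50.9), (-18, 42.0), (-12, 70.3), (-6, 75.1)]
```

View pics/push.png

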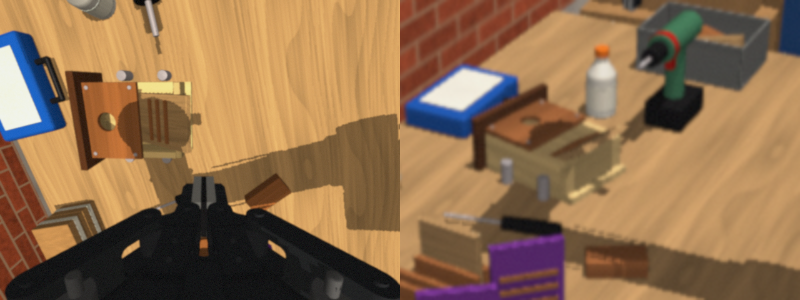

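The push stopped short: the panel advanced only about 12 mm (slope now 34°, lead edge near 5), so the fingers must have slipped under its end. For a better constraint, I'll hold the tool perpendicular to the panel, feel for the bare face behind the rear rung, and push on that rung along the panel.

```bash
cat >> h.py <<'E'
def fpose(xl,s,n,tilt=2,h=11):
    """front-lower fingertip corner at distance s from lead edge along the panel, n above its bare top face"""
    b=np.arctan2(55,xl+76); ax=np.array([np.cos(b),-np.sin(b)]); nn=np.array([np.sin(b),np.cos(b)])
    c=np.array([xl,12])-s*ax+(12+n)*nn
    t=b+np.radians(tilt); zd=-(np.sin(t)*BX+np.cos(t)*Z); fw=np.cos(t)*BX-np.sin(t)*Z
    return bx(c[0],0,c[1])-h*fw, rv(zd,BY)
E
python3 - <<'E'
from h import *
for xl,s,n in ((4.5,106,40),(4.5,106,0),(30,94,1),(58,94,1)):
    q=arm.solve_ik(*fpose(xl,s,n)); print(xl,None if q is None else np.round(q,2))
p,r=fpose(4.5,106,50); arm.movep(p,r); st("above")
p,_=fpose(4.5,106,-6); hit=arm.line_to(p,feed=20,f_stop=4); st(f"touch {hit}")
p0,_=fpose(4.5,106,0); nrm=-R.from_rotvec(r).as_matrix()[:,2]
print("height over nominal face",(np.array(arm.get_state()["ee_pos"])-p0)@nrm)
E
```

```text
4.5 [-0.08  0.71  0.28 -0.09 -1.77 -1.71]
4.5 [-0.07  0.71  0.19 -0.09 -1.68 -1.71]
30 [-0.07  0.68  0.16 -0.08 -1.55 -1.71]
58 [-0.07  0.66  0.13 -0.07 -1.46 -1.71]
above 29.43 [ 0.3  0.4 -0.1] 0.1 [ 565.5 -201.2  130.2]
touch False 32.38 [ 0.2  0.2 -0.4] -0.1 [ 534.4 -194.    83.3]
height over nominal face -5.950279708799776
```

```bash
python3 - <<'E'
from h import *
p,r=fpose(4.5,106,0.3); arm.line_to(p,feed=30)
def go(xls):
    for xl in xls:
        p,r=fpose(xl,94,0.3)
        if arm.line_to(p,feed=35,orientation=r,f_stop=12): return xl
print(go([4.5,10,16,22])); st("pushed")
i=imaging.camera_info("wrist"); w,d=imaging.capture("wrist"); sd,_=imaging.capture("side")
cv2.imwrite("pics/p3.png",np.hstack([cv2.resize(w,(400,300)),cv2.resize(sd[150:270,260:420],(400,300))]))
E
```

```text
None
pushed 34.07 [0.5 0.2 0.8] -0.1 [ 558.7 -199.6   74.7]
```

View pics/p3.png

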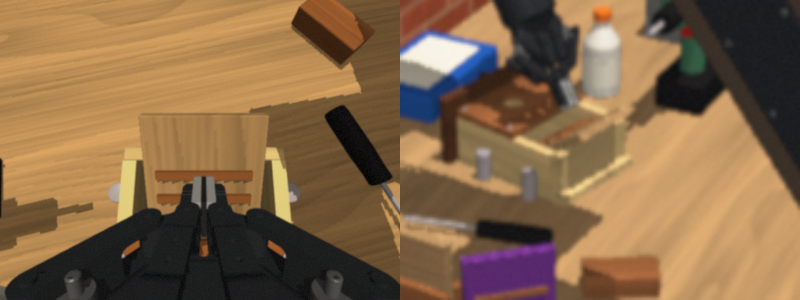

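```bash
python3 - <<'E'
from h import *
i=imaging.camera_info("wrist"); w,d=imaging.capture("wrist"); P=cloud(i,d)-BO
X,Y,H=P@BX,P@BY,P[...,2]
for y in (-38,30):
    k=(d>0)&(abs(Y-y)<5); 
    print(y,[(x,round(float(np.median(H[m])),1)) for x in range(-120,-10,4) if (m:=k&(abs(X-x)<2)).sum()>2])
k=(d>0)&(d<230)&(abs(Y)<18)
v,u=np.nonzero(k); o=np.argsort(v)[:1]
t=np.array(arm.get_state()["ee_pos"])-BO; print("tcp box",t@BX,t@BY,t[2], "topmost finger px",v[o],u[o],X[v[o],u[o]],H[v[o],u[o]])
cv2.imwrite("pics/p4.png",cv2.resize(w[150:350,200:450],(800,640))[:600])
E
```

```text
-38 [(-108, 93.6), (-104, 98.6), (-100, 96.9), (-96, 94.3), (-92, 91.6), (-88, 89.0), (-84, 86.2), (-80, 83.5), (-76, 80.8), (-72, 78.2), (-68, 75.3), (-64, 76.2), (-60, 74.4), (-56, 67.6), (-52, 64.6), (-48, 62.7), (-44, 63.9), (-40, 58.8), (-36, 54.1), (-32, 149.5), (-28, 156.4), (-24, 162.4), (-20, 166.6), (-16, 166.8), (-12, 164.2)]
30 [(-108, 93.5), (-104, 98.5), (-100, 97.1), (-96, 94.3), (-92, 91.7), (-88, 88.8), (-84, 86.1), (-80, 83.5), (-76, 80.9), (-72, 78.0), (-68, 75.3), (-64, 76.4), (-60, 74.7), (-56, 67.4), (-52, 64.7), (-48, 62.6), (-44, 64.2), (-40, 61.0), (-36, 142.2), (-32, 149.4), (-28, 155.5), (-24, 158.9), (-20, 159.7), (-16, 143.2), (-12, 155.8)]
tcp box -63.48917194921613 -0.010707045904186443 74.39586474346902 topmost finger px [181] [291] [-109.13554177] [91.51684772]
```

View pics/p4.png

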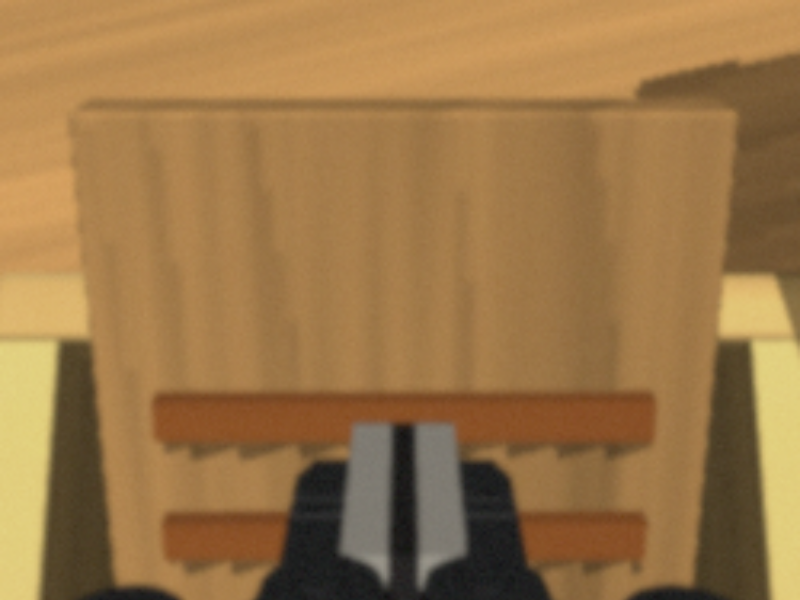

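```bash
python3 - <<'E'
from h import *
i=imaging.camera_info("wrist"); w,d=imaging.capture("wrist"); P=cloud(i,d)-BO
X,Y,H=P@BX,P@BY,P[...,2]
for u in (317,334):
    print(u,[(v,round(float(d[v,u])),round(float(X[v,u]),1),round(float(Y[v,u]),1),round(float(H[v,u]),1)) for v in range(270,312,3)])
E
```

```text
317 [(270, 183, -66.9, -4.6, 75.6), (273, 183, -65.5, -4.6, 74.5), (276, 180, -63.5, -4.5, 77.2), (279, 181, -62.1, -4.6, 76.5), (282, 151, -56.8, -3.8, 106.2), (285, 148, -55.2, -3.8, 108.7), (288, 144, -53.6, -3.7, 112.2), (291, 142, -52.2, -3.6, 113.9), (294, 140, -50.9, -3.6, 115.8), (297, 137, -49.4, -3.5, 118.6), (300, 134, -48.1, -3.4, 120.6), (303, 132, -46.9, -3.4, 122.6), (306, 129, -45.6, -3.3, 125.2), (309, 127, -44.5, -3.3, 127.1)]
334 [(270, 184, -67.1, 4.1, 74.3), (273, 183, -65.4, 4.1, 74.7), (276, 180, -63.4, 4.0, 77.9), (279, 182, -62.2, 4.1, 75.7), (282, 152, -57.0, 3.4, 104.6), (285, 147, -55.1, 3.3, 109.5), (288, 145, -53.7, 3.2, 111.4), (291, 143, -52.3, 3.2, 113.3), (294, 139, -50.8, 3.1, 116.5), (297, 136, -49.4, 3.0, 119.6), (300, 135, -48.2, 3.0, 120.4), (303, 132, -46.8, 2.9, 123.4), (306, 130, -45.7, 2.9, 124.4), (309, 128, -44.5, 2.8, 126.9)]
```

```bash
python3 - <<'E'
from meas import *
def tool(i,d,pos,rot):
    P=cloud(i,d); return (P-np.array(pos))@R.from_rotvec(rot).as_matrix()
i,d,p=load("wr"); Q=tool(i,d,[620,180,290],rv([0,0,-1],[0,-1,0])); k=(d>0)&(d<260)&(Q[...,2]>-110)&(Q[...,2]<40)
q=Q[k]; o=np.argsort(-q[:,2]); print("open: n",len(q)); print(q[o[:len(o)//1:max(1,len(o)//12)]].round(0).tolist())
s=arm.get_state(); i=imaging.camera_info("wrist"); w,d=imaging.capture("wrist"); Q=tool(i,d,s["ee_pos"],s["ee_rot"])
k=(d>0)&(d<165)&(abs(Q[...,0])<25)&(Q[...,2]>-110); q=Q[k]
for z in range(-60,5,5):
    m=abs(q[:,2]-z)<2.5
    if m.any(): print(z,"x",q[m,0].min().round(1),q[m,0].max().round(1),"y",q[m,1].min().round(1),np.median(q[m,1]).round(1))
E
```

```text
open: n 42477
[[44.0, 5.0, -39.0], [46.0, -11.0, -63.0], [45.0, -8.0, -78.0], [-56.0, -7.0, -89.0], [-52.0, 0.0, -92.0], [-50.0, -11.0, -94.0], [-63.0, 4.0, -96.0], [62.0, -11.0, -99.0], [31.0, -17.0, -102.0], [-34.0, -17.0, -104.0], [61.0, -8.0, -106.0], [18.0, -11.0, -108.0], [-1.0, -10.0, -110.0]]
-60 x -13.8 13.3 y -11.8 -10.8
-55 x -13.8 13.4 y -11.8 -10.3
-50 x -13.8 13.4 y -11.7 -10.3
-45 x -13.8 13.3 y -11.7 -7.3
-40 x -13.8 13.2 y -11.6 -7.4
-35 x -13.1 13.4 y -11.5 -10.6
-30 x -6.8 6.3 y -11.2 -10.8
```

```bash
python3 - <<'E'
from h import *
s=arm.get_state(); M=R.from_rotvec(s["ee_rot"]).as_matrix(); p=np.array(s["ee_pos"])
i=imaging.camera_info("side"); im,d=imaging.capture("side"); T=np.array(i["T"])
for z in range(-60,16,5):
    c=(p+M[:,2]*z-T[:3,3])@T[:3,:3]; u=i["fx"]*c[0]/-c[2]+i["cx"]; v=i["fy"]*-c[1]/-c[2]+i["cy"]
    ui,vi=int(round(u)),int(round(v)); print(z,ui,vi,"exp",round(-c[2]),"act",d[vi,ui].round(),im[vi,ui])
E
```

```text
-60 323 184 exp 1827 act 1817.0 [53 54 54]
-55 324 185 exp 1828 act 1828.0 [77 79 80]
-50 324 187 exp 1828 act 1812.0 [47 45 44]
-45 325 188 exp 1829 act 1815.0 [61 61 63]
-40 325 189 exp 1830 act 1820.0 [48 47 47]
-35 326 191 exp 1831 act 1817.0 [68 68 69]
-30 327 192 exp 1832 act 1822.0 [ 98 104 108]
-25 327 194 exp 1832 act 1927.0 [ 82 113 131]
-20 328 195 exp 1833 act 1915.0 [ 76 112 135]
-15 328 196 exp 1834 act 1927.0 [ 76 112 134]
-10 329 198 exp 1835 act 1918.0 [ 74 111 140]
-5 330 199 exp 1836 act 1896.0 [ 60  98 146]
0 330 201 exp 1836 act 1831.0 [ 61 101 150]
5 331 202 exp 1837 act 1802.0 [ 80 120 157]
10 331 203 exp 1838 act 1768.0 [ 85 127 163]
15 332 205 exp 1839 act 1767.0 [ 85 127 164]
```

An independent check with the side camera agrees with the wrist depth: the real fingertips end about 28 mm short of the reported TCP. That explains the earlier misses, so I'll correct for it and push the rung in stages, measuring the panel's slope each time.

```bash
cat >> h.py <<'E'
D=27.5   # reported TCP lies this far beyond the real closed fingertips (measured by two cameras)
def rpose(xl,s,n,tilt=2):
    p,r=fpose(xl,s,n,tilt); return p+D*R.from_rotvec(r).as_matrix()[:,2], r
def measure():
    i=imaging.camera_info("wrist"); w,d=imaging.capture("wrist"); P=cloud(i,d)-BO
    X,Y,H=P@BX,P@BY,P[...,2]; k=(d>0)&(abs(Y)<48)&(abs(Y)>42.5)&(X>-95)&(X<-25)&(H<105)&(H>20)
    f=np.polyfit(X[k],H[k],1)
    for _ in range(3): g=abs(np.polyval(f,X)-H)<3; f=np.polyfit(X[k&g],H[k&g],1)
    b=-np.arctan(f[0]); n=(k&g).sum()
    return round(float(55/np.tan(b)-76),1),round(float(np.degrees(b)),1),round(float(np.polyval(f,-60)),1),int(n),w
E
python3 - <<'E'
from h import *
print(measure()[:4])
p,r=rpose(4.5,108,12); arm.line_to(p,feed=80,orientation=r,f_stop=12)
p,r=rpose(4.5,108,0.3); print(arm.line_to(p,feed=40,orientation=r,f_stop=8)); st("down")
for xl in (4.5,10,16):
    p,r=rpose(xl,94,0.3); h=arm.line_to(p,feed=40,orientation=r,f_stop=15); print(xl,h)
    if h: break
st("push"); print(measure()[:4])
E
```

```text
(5.7, 33.9, 70.0, 2693)
False
down 35.42 [ 0.1 -0.3  1.3] -0.1 [ 520.4 -190.7   67.4]
4.5 False
10 False
16 False
push 36.49 [ 0.2 -0.5  0.5] -0.0 [ 540.  -195.2   53.7]
(16.4, 30.8, 70.8, 2553)
```

It works: the panel advanced to 16 mm, as commanded. Continuing until the rear end drops off the wall.

```bash
python3 - <<'E'
from h import *
for xl in (22,28,34,40,46,51,55,58):
    p,r=rpose(xl,94,0.5); h=arm.line_to(p,feed=40,orientation=r,f_stop=15)
    if h: break
    if xl==46: print(measure()[:4])
print(xl,h); st("push")
arm.dwell(.3)
t=np.array(arm.get_state()["ee_pos"]); arm.line_to(t+[0,0,60],feed=100)
p,r=tpose(-100,290,88); arm.movep(p,r); arm.dwell(.2); st("up")
w,X,Y,H,ok=prof()
i=imaging.camera_info("wrist"); sd,_=imaging.capture("side")
cv2.imwrite("pics/fin.png",np.hstack([cv2.resize(w,(400,300)),cv2.resize(sd[130:280,240:440],(400,300))]))
E
```

```text
(48.1, 23.9, 72.3, 2772)
58 False
push 38.82 [ 0.3  1.  -0.3] -0.0 [ 576.3 -203.7   38.7]
up 41.39 [ 0.  -0.1  0.5] 0.0 [ 523.4 -191.4  288.9]
y -35 [(-120, -0.6), (-114, -0.8), (-108, -0.9), (-102, -0.6), (-96, 11.8), (-90, 12.6), (-84, 66.5), (-78, 66.6), (-72, 23.5), (-66, 23.3), (-60, 23.4), (-54, 23.5), (-48, 23.4), (-42, 23.1), (-36, 23.6), (-30, 25.8), (-24, 26.9), (-18, 23.4), (-12, 67.9), (-6, 75.2)]
y 0 [(-120, -0.2), (-114, -0.3), (-108, 364.6), (-102, 353.3), (-96, 11.4), (-90, 12.2), (-84, 66.7), (-78, 373.3), (-72, 371.9), (-66, 392.8), (-60, 398.0), (-54, 24.2), (-48, 23.6), (-42, 23.7), (-36, 22.9), (-30, 25.7), (-24, 27.6), (-18, 23.4), (-12, 67.9), (-6, 75.5)]
y 35 [(-120, -0.2), (-114, -0.4), (-108, -0.4), (-102, -0.5), (-96, 11.7), (-90, 12.5), (-84, 66.3), (-78, 66.5), (-72, 23.5), (-66, 23.3), (-60, 23.5), (-54, 23.9), (-48, 23.5), (-42, 23.6), (-36, 23.4), (-30, 24.4), (-24, 27.3), (-18, 23.3), (-12, 67.8), (-6, 75.7)]
```

View pics/fin.png

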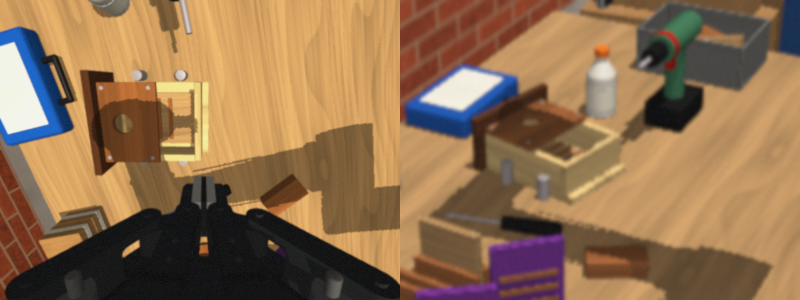

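The depth profile shows the panel flat: its bare face is at 23.5 mm, where 24 is expected, all the way from x=-72 to -18. The rear rung sits near x=-26, which puts the centre at about x=-5. The pictures show the bystanders and the plain panel in place. Handing in.

```bash
python3 - <<'E'
from cell import arm
print(arm.hand_in(), arm.get_state()["clock"])
E
```

```text
the job is handed in; nothing more can be done
the job is handed in; nothing more can be done
```

The ladder panel is lying flat inside the nest box, rungs up and released, and I handed the job in. The robot clock read 41.4 s just before hand-in, and no verdict was reported.

**What I did:** I gripped the panel by its top edge and lowered it through the opening at 65°. I let it lean back onto the near wall, then pushed it forward behind its rear rung until the rear end dropped off the wall.

**Last checks:**
- **Flatness:** the panel's bare face is 23.5 mm above the bench all along the opening, where 24 mm is expected.
- **Position:** the rear rung is near box x = -26 mm, so the panel's centre is at about -5 mm along the box (limit ±14). I did not measure the final sideways position. The box walls keep it within about 9 mm of centre (limit 20).
- **Robot:** the gripper was clear, about 290 mm above the bench, with the wrist force near zero.
- **Other objects:** the things visible in the final pictures (plain panel, screwdriver, drill, offcut, glue) looked undisturbed, but I did not measure them. The hammer and star were not in that final view.

**What failed or disagreed:**
- **Fingertip position:** the wrist and side depth images both put the closed fingertips about 28 mm short of the reported tool point, although the task says it lies at the very end of the fingers. The first grip therefore probably held only a few millimetres of the panel, and the gripper read 9 mm on a 12 mm board.
- **Failed pushes:** two attempts came before the one that worked. The first moved the panel only about 12 mm, which I cannot fully explain. The second passed above it without contact. After correcting for the fingertip offset, the push went as commanded.
- **Tilt range:** the arm could not reach tilts between about 40° and 60° at the box, so I inserted at 65° and let the panel lie down instead of lowering it in the grip.

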